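Clear the preparation plate of vials, stoppers and agar dish

TASK

Clear the steel plate and put everything away where its kind belongs: the two sample vials upright in free compartments of the divided carton, the two rubber stoppers in the deep grey bin, and the agar dish lid up and flat on the floor of the shallow metal tray. Leave the two vials already stored in the carton in their compartments, and set the vials and the dish down without dropping them.

Things in the scene. Friction and masses are not known exactly. Their poses are not given: they have to be found in the camera images.
- vial_a: 20 ml screw-cap sample vial: amber glass cylinder 28 mm diameter and 43 mm high with a paper label band, white cap 24 mm diameter, 61 mm high in all, about 35 g. It starts standing on the steel plate (a flat sheet 180 x 300 mm whose top is 10 mm above the bench). Origin: centre of its underside, z up its axis; round, so its yaw means nothing.
- vial_b: 20 ml screw-cap sample vial: amber glass cylinder 28 mm diameter and 43 mm high with a paper label band, white cap 24 mm diameter, 61 mm high in all, about 35 g. As vial_a; the two are alike.
- stopper_a: black rubber stopper, a short cone 30 mm high, 37 mm diameter at the wide end, 30 mm at the narrow end, with a small hole in its end face; about 30 g. It starts standing on its wide end on the steel plate. Origin: centre of the wide end, z along its axis towards the narrow end.
- stopper_b: black rubber stopper, a short cone 30 mm high, 37 mm diameter at the wide end, 30 mm at the narrow end, with a small hole in its end face; about 30 g. It starts standing on its wide end on the steel plate. Origin: centre of the wide end, z along its axis towards the narrow end. As stopper_a; the two are alike.
- dish: round flat culture dish with its lid on, hazy clear plastic over a pale agar layer, whitish from above, 60 mm diameter, 15 mm high, about 24 g. It starts lid up on the steel plate, which is 10 mm high. It is gripped across its diameter. Origin: centre of its underside, z up.
- vial_carton: open cardboard carton, fixed, 97 (x) x 144 (y) mm, in six square compartments, 2 along x by 3 along y. Outer walls 32 mm high, dividers 28 mm, all 3 mm thick, as is the floor. Compartments 44 mm square inside, centres at x = -23.5 or +23.5, y = -47, 0 or +47 mm. Those at x = +23.5, y = -47 and +47 hold stored vials, four are free. Origin: centre of its underside.
- stopper_bin: grey plastic bin, fixed, rectangular and open, 112 (x) x 152 (y) mm outside, 42 mm high, walls and floor 4 mm thick, with a rolled rim that overhangs 3 mm on each side, and a blank paper label on its -x wall. Empty, undivided, deeper than the dish tray. Origin: centre of its underside.
- dish_tray: shallow bright metal instrument tray, fixed, 112 (x) x 156 (y) mm outside, only 16 mm high (18 mm at its rounded rim), walls and floor 3 mm thick. Empty, undivided. Origin: centre of its underside.
- stored_a: a vial just like vial_a, already standing in the compartment of the carton at x = +23.5, y = -47 mm. Origin: centre of its underside.
- stored_b: a vial just like vial_a, already standing in the compartment of the carton at x = +23.5, y = +47 mm. Origin: centre of its underside.

How it is judged (in metres and radians):
At the end, for the whole second after the job is handed in: Both loose vials and both stored vials stand upright (within 0.15 rad) on the floor of the carton, each in a compartment; both stoppers lie or stand inside the grey bin; the dish lies flat (within 0.12 rad), lid up, on the floor of the metal tray; all released and at rest (x of vial_a in the frame of vial_carton between -0.046 and 0.046 m and y of vial_a in the frame of vial_carton between -0.07 and 0.07 m and z of each of vial_a, vial_b, stored_a, stored_b in the frame of vial_carton below 0.009 m and angle between each of vial_a, vial_b, stored_a, stored_b's own z axis and vertical below 0.15 rad and x of vial_b in the frame of vial_carton between -0.046 and 0.046 m and y of vial_b in the frame of vial_carton between -0.07 and 0.07 m and x of stored_a in the frame of vial_carton between -0.046 and 0.046 m and y of stored_a in the frame of vial_carton between -0.07 and 0.07 m and x of stored_b in the frame of vial_carton between -0.046 and 0.046 m and y of stored_b in the frame of vial_carton between -0.07 and 0.07 m and x of stopper_a in the frame of stopper_bin between -0.053 and 0.053 m and y of stopper_a in the frame of stopper_bin between -0.073 and 0.073 m and z of each of stopper_a, stopper_b in the frame of stopper_bin below 0.04 m and x of stopper_b in the frame of stopper_bin between -0.053 and 0.053 m and y of stopper_b in the frame of stopper_bin between -0.073 and 0.073 m and x of dish in the frame of dish_tray between -0.028 and 0.028 m and y of dish in the frame of dish_tray between -0.05 and 0.05 m and z of dish in the frame of dish_tray below 0.009 m and angle between dish's own z axis and vertical below 0.12 rad and linear speed of each of vial_a, vial_b, stopper_a, stopper_b, dish below 0.02 m/s); the robot touches nothing.
It fails at once if a stored vial is taken out of its compartment or knocked over (moved more than 30 mm or tilted beyond 0.5 rad) (distance of any of stored_a, stored_b from where it was at the start of the episode above 0.03 m or angle between any of stored_a, stored_b's own z axis and vertical above 0.5 rad).
It fails at once if a vial or the dish is dropped (falls free faster than 0.8 m/s, some 30 mm) ((linear speed of vial_a above 0.8 m/s and contact force between the fingers and vial_a below 0.05 N) or (linear speed of vial_b above 0.8 m/s and contact force between the fingers and vial_b below 0.05 N) or (linear speed of dish above 0.8 m/s and contact force between the fingers and dish below 0.05 N)).
It also fails if it takes over 128 s, if anything falls off the work surface, if the arm or the gripper's body presses on something with over 40 N, if the wrist force passes 120 N, or if a joint passes its speed limit or range.

ROBOT

A 6-joint arm with a two-finger parallel gripper is mounted at the origin on the work surface. World frame = base frame: x ahead of the robot, y to its left, z up, the work surface at z = 0. Lengths are in mm, angles in rad, forces in N, time in s.
With the tool pointing down it reaches from about 350 to 975 mm from the base axis. Payload 7.1 kg.
Tool frame: the origin (TCP) lies midway between the tips of the shut fingers; the grasp point (between the pads) lies env.grasp_offset behind it (env.grasp_offset is the distance from the TCP to the grasp point, in mm); z points along the fingers, y is the line along which they close (so a half turn about z gives the same grasp; the last joint's range is limited). The gripper opens to 88 mm and grips with 3 to 60 N. Pads are 20 mm wide; open, the fingers measure 115 mm over their backs; the gripper's body (75 mm by 178 mm) begins 61 mm behind the grasp point.
Start: joints at [-1.247, 0.423, 1.63, -0, 1.089, -0.019], TCP at [210.095, -588.612, 184.975] pointing down, gripper open.
Joint ranges: [-3, 3], [-0.9, 2.11], [0.09, 2.58], [-1.31, 4.45], [0.11, 2.69], [-2.54, 2.54]. Speed limits (rad/s): [2.39, 2.39, 3.01, 3.14, 3.14, 3.14].

INTERFACE

Orientations are given as a unit quaternion [x, y, z, w].
In Python, from cell import env gives the robot as it stands. The module is installed in compiled form; this text tells all that it offers.
- The arm moves only by the tool play_rows, never from a script. Its argument "plan" is a list that holds one entry, the list of rows, each a list of 7 numbers: the shift along the tool's x, y, z in fractions of the full range, 1 being 600 mm, then the turn, a rotation vector about the tool's x, y, z in shares of 180 degrees (1.0 is 180 degrees), then the finger opening in m, from 0 to 0.0878. In form: [[[x, y, z, wx, wy, wz, claw], ...]]. A call has 1 to 12 rows; each row is the pose to reach, as a shift and turn from the pose commanded when the call began, along the tool's axes at that moment; what a row does not reach only later rows make up. A row lasts 1/10 s, in which the tool goes at most 50 mm and 8.59 degrees, less where a joint would pass 70% of its speed; a pose out of reach is approached as far as the arm can. A shift or turn number past 1, either way, is cut back to 1. A call with a gripper value outside its range is refused whole. The fingers move at their own pace and stop on an object; "squeeze" is the grip in N (left out, the last holds). Time passes only in rows, so rows that repeat a pose let the fingers close. It gives the time, the measured TCP pose, the force, the opening and the grip force at its end, in the units of the state.
- env.read_state(): the state, without advancing time (a new reading comes with each control period).
- env.read_camera(name): name is "scene" or "top"; returns a dict with "image" (384x512x3 uint8, blue, green, red), "depth" (384x512 float32, mm along the optical axis (not along the pixel's ray), 0 where there is no reading), "camera_matrix" (3x3 intrinsics, pixels), "pose" (4x4, takes a point from camera to world coordinates). Camera axes: x right, y up, looking along -z (the intrinsics and any distortion apply to the point x, -y, -z); pixel columns grow to the right and rows downward; lengths in mm; the calibration is good to about 2 mm. A picture is of the moment at which its call begins.
- env.close_job(): hands the job in; it is judged then, once.
The state is a dict: "t": time; "joint_positions": joint angles; "dq": joint speeds; "tau": joint torques, N m; "tcp_pos": TCP position; "orientation": TCP orientation; "wrist_force": force on the tool from outside, world axes, zero at the start; "moment": the same for the moment, N m; "grip_width": opening from 0.0 (shut) to 1.0 (fully open); "finger_force": force on a finger pad.
Only numpy, scipy, OpenCV 4.12 (cv2) and the standard library are available. Lean on these libraries where they do the work, as an engineer would, in place of code of your own. Each camera call takes 0.05 s, during which the arm holds its last target. There are 200 camera calls.

## Working session

There is one attempt and no reset: what is moved stays moved. The work goes in short steps, Python scripts to look and compute and a tool call to move; the robot and the scene stay as the last step left them, time stands still between calls to the robot, and variables do not carry over. Pictures are saved under pics/ and viewed, at most 14 in all, crops included, and the job is handed in when it is done.

Besides the shell and the picture viewer there is one more tool, called after "Emit:" as a command line: name --argument value ..., lists and objects as JSON in quotes. play_rows: Moves the arm, as the interface text tells. Its arguments: {"type":"object","properties":{"plan":{"type":"array"},"squeeze":{"type":"number"}},"required":["plan"]}

```bash
mkdir -p pics
python3 - <<'E'
from cell import env
import cv2,numpy as np
print(env.read_state(), env.grasp_offset)
for n in("top","scene"):
    c=env.read_camera(n); cv2.imwrite(f"pics/{n}0.png",c["image"]); np.savez(f"{n}0.npz",**c)
    print(n,c["camera_matrix"],c["pose"],(c["depth"]>0).mean(),[k for k in c])
E
```

```text
{'t': 0.0, 'joint_positions': array([-1.24701853e+00,  4.23830518e-01,  1.63071609e+00, -2.05424482e-05,
        1.08860112e+00, -1.90030007e-02]), 'dq': array([ 9.02799109e-05, -1.38624092e-03, -1.64993734e-03, -1.39006704e-03,
       -6.66717256e-04,  3.56391697e-05]), 'tau': array([-1.24852464e-03, -5.44625473e+01, -2.73661995e+01,  6.43745530e-02,
        2.27085646e-02, -1.38484252e-04]), 'tcp_pos': array([ 209.88204587, -588.03321064,  184.19794648]), 'orientation': array([ 9.85347472e-01,  1.70557187e-01, -1.27019043e-04, -7.67141032e-04]), 'wrist_force': array([-0.26091632,  0.24191115, -0.31825381]), 'moment': array([-0.02451683,  0.03665238, -0.01579348]), 'finger_force': 0.0, 'grip_width': 0.9976969004805644} 18.700000000000003
top [[383.02234906   0.         250.47205893]
 [  0.         383.02234906 192.05759944]
 [  0.           0.           1.        ]] [[-1.40488792e-02  9.81192812e-01 -1.92518295e-01  3.84479140e+02]
 [-9.99528193e-01 -8.52151462e-03  2.95088941e-02  1.11509827e+01]
 [ 2.73133673e-02  1.92842030e-01  9.80849597e-01  8.85374030e+02]
 [ 0.00000000e+00  0.00000000e+00  0.00000000e+00  1.00000000e+00]] 0.9961090087890625 ['image', 'depth', 'camera_matrix', 'pose']
scene [[397.75368251   0.         253.9306672 ]
 [  0.         397.75368251 196.91482752]
 [  0.           0.           1.        ]] [[-7.44365767e-01 -5.29431988e-01  4.06966061e-01  9.03356334e+02]
 [ 6.67757213e-01 -5.94216956e-01  4.48337500e-01  3.79749689e+02]
 [ 4.46191988e-03  6.05481610e-01  7.95846789e-01  6.95309792e+02]
 [ 0.00000000e+00  0.00000000e+00  0.00000000e+00  1.00000000e+00]] 0.9961954752604166 ['image', 'depth', 'camera_matrix', 'pose']
```

View pics/top0.png

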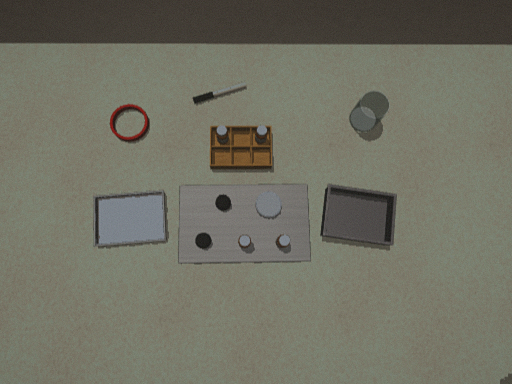

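View pics/scene0.png

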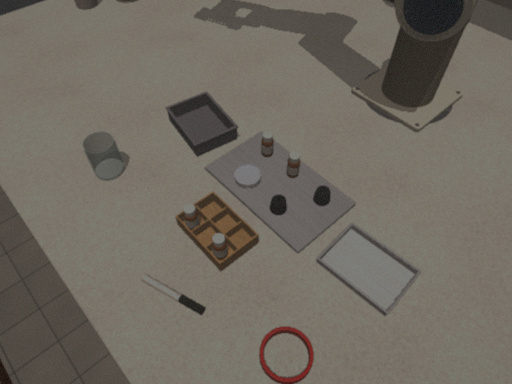

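The top view shows the stoppers at about (223,202) and (203,240), vial caps at (245,241) and (284,241), and the dish at (268,204). The carton is at (241,147), the bin at (358,215) and the tray at (130,219). In the scene view the same things are at: vials (267,137) and (294,160), stoppers (278,205) and (322,195), dish (248,176), carton (217,229), bin (203,122), tray (367,267).

```bash
cat > h.py <<'E'
import numpy as np,cv2
def load(n,k=0): return dict(np.load(f"{n}{k}.npz"))
def ray(c,uv):
    K=c["camera_matrix"];d=np.array([(uv[0]-K[0,2])/K[0,0],-(uv[1]-K[1,2])/K[1,1],-1.])
    return c["pose"][:3,3],c["pose"][:3,:3]@d
def onz(c,uv,z):
    o,d=ray(c,uv);return o+d*(z-o[2])/d[2]
def tri(c1,p1,c2,p2):
    o1,d1=ray(c1,p1);o2,d2=ray(c2,p2)
    s=np.linalg.lstsq(np.c_[d1,-d2],o2-o1,rcond=None)[0]
    a,b=o1+d1*s[0],o2+d2*s[1];return (a+b)/2,np.linalg.norm(a-b)
def cloud(c):
    v,u=np.mgrid[:384,:512];K=c["camera_matrix"];z=c["depth"]
    P=np.stack([(u-K[0,2])/K[0,0]*z,-(v-K[1,2])/K[1,1]*z,-z],-1)
    return P@c["pose"][:3,:3].T+c["pose"][:3,3]
def blob(c,uv,r,f):
    x,y=uv;m=np.zeros((384,512),np.uint8);h=cv2.cvtColor(c["image"],cv2.COLOR_BGR2HSV)
    m[y-r:y+r+1,x-r:x+r+1]=f(h)[y-r:y+r+1,x-r:x+r+1]
    n,l,s,ce=cv2.connectedComponentsWithStats(m)
    i=1+np.argmax(s[1:,4]);q=l==i
    return (s[i,0]+s[i,2]/2-.5,s[i,1]+s[i,3]/2-.5),s[i],q
white=lambda h:((h[...,1]<60)&(h[...,2]>150)).astype(np.uint8)
black=lambda h:(h[...,2]<60).astype(np.uint8)
E
python3 - <<'E'
from h import *
np.set_printoptions(precision=1,suppress=True)
t,s=load("top"),load("scene");ct,cs=cloud(t),cloud(s)
for n,a,b in(("v1",(245,241),(294,158)),("v2",(284,241),(267,135)),("st1",(245,130),(219,238)),("st0",(262,130),(190,209)),("sA",(223,202),(278,205)),("sB",(203,240),(322,195)),("dish",(268,204),(248,176))):
    for c,cl,p in((t,ct,a),(s,cs,b)):
        q=cl[p[1]-6:p[1]+7,p[0]-6:p[0]+7]; h=cv2.cvtColor(c["image"],cv2.COLOR_BGR2HSV)[p[1],p[0]]
        print(n,p,"zmax",np.percentile(q[...,2],[50,90,98]),"pt",cl[p[1],p[0]],h)
    print(" tri",tri(t,a,s,b))
for n,(x0,y0,x1,y1),lo,hi in(("carton",(200,115,285,178),26,36),("bin",(312,175,406,254),36,48),("tray",(85,182,177,254),12,24),("plate",(170,175,320,272),7,13)):
    q=ct[y0:y1,x0:x1].reshape(-1,3);z=q[:,2];print(n,"zhist",np.histogram(z,np.arange(-6,70,4))[0])
    m=q[(z>lo)&(z<hi)]
    print(cv2.minAreaRect(m[:,:2].astype(np.float32)),m[:,2].mean(),m[:,:2].min(0),m[:,:2].max(0))
E
```

```text
v1 (245, 241) zmax [68.3 70.8 72. ] pt [439.2  -0.3  68.5] [108  25 135]
v1 (294, 158) zmax [66.  73.1 74.1] pt [451.6   8.   72.2] [ 30  16 126]
 tri (array([440.2,  -0.8,  56.8]), np.float64(0.8313702914089035))
v2 (284, 241) zmax [68.7 71.5 73.6] pt [437.8 -82.6  73.7] [103  22 138]
v2 (267, 135) zmax [64.3 72.4 73.4] pt [447.2 -80.9  72.6] [ 26  14 125]
 tri (array([439.8, -85.5,  63.9]), np.float64(4.2250501091449415))
st1 (245, 130) zmax [ 3.4 30.7 32.4] pt [708.1  -4.1  11.2] [ 18 125  51]
st1 (219, 238) zmax [64.4 66.2 67.6] pt [693.6  54.   67.5] [ 24  10 126]
 tri (array([689.6,  12.8,  24.7]), np.float64(41.786050812162294))
st0 (262, 130) zmax [59.6 64.  66. ] pt [688.7 -41.7  63.3] [111  34 142]
st0 (190, 209) zmax [64.  66.2 67.5] pt [693.8 -35.5  65.8] [ 26  15 122]
 tri (array([690.9, -41.9,  56.6]), np.float64(0.604979674436073))
sA (223, 202) zmax [38.3 40.9 42.2] pt [528.3  47.4  40. ] [48 40 32]
sA (278, 205) zmax [38.6 42.6 43.5] pt [545.6  58.8  40.4] [11 57 36]
 tri (array([532.6,  47.9,  17.1]), np.float64(1.2264095328642726))
sB (203, 240) zmax [38.8 40.7 42.
[... 712 characters left out ...]
6  579  155    0
    0    0    0    0]
((497.4129638671875, -258.78289794921875), (158.95169067382812, 118.20979309082031), 80.82394409179688) 40.69035825731807 [ 428.3 -345.5] [ 567.5 -173.3]
tray zhist [ 626 3503 1789   69   82  419  111    1    0    0    0    0    0    0
    0    0    0    0]
((498.0203857421875, 261.1510314941406), (116.64476013183594, 160.72006225585938), 4.3061957359313965) 16.37776243360176 [435.4 177.8] [560.  344.6]
plate zhist [ 997 3203  385 6173 2494   37   62  464   65   26   80  224   13    6
   26   29    2    2]
((485.0935974121094, 0.760650634765625), (179.6543426513672, 299.4104919433594), 0.17266833782196045) 9.352388884769365 [ 395.1 -148.9] [575.3 150.6]
```

Run:
```python
import cv2
a=cv2.imread("pics/top0.png")[110:275,85:405];b=cv2.resize(a,None,fx=2.5,fy=2.5,interpolation=cv2.INTER_CUBIC)
cv2.imwrite("pics/topc.png",b)
```

```text
(no output)
```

View pics/topc.png

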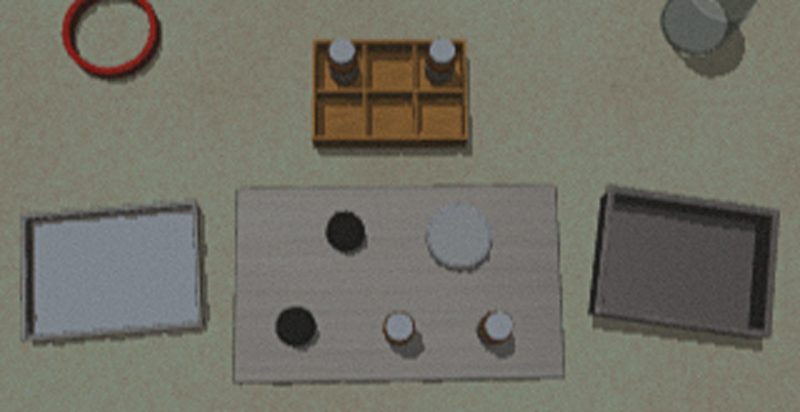

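The crop confirms the layout: one dark stopper in each of two left positions, two white-capped vials at the lower right of the plate, the dish at upper right, and the near row of the carton free. Next I'll refine the centres from both views.

Run:
```python
from h import *
np.set_printoptions(precision=1,suppress=True)
t,s=load("top"),load("scene");cl=[cloud(t),cloud(s)]
for n,xy,z0,r in(("v1",(441,0),62,22),("v2",(440,-84),62,22),("st_b",(687,54),56,22),("st_a",(687,-40),56,22),("sA",(528,48),33,28),("sB",(445,92),33,28),("dish",(526,-54),19,45)):
    for c in cl:
        q=c.reshape(-1,3);q=q[(np.hypot(*(q[:,:2]-xy).T)<r)&(q[:,2]>z0)]
        (e,R)=cv2.minEnclosingCircle(q[:,:2].astype(np.float32))
        print(n,len(q),"mean",q.mean(0),"bbox mid",(q.min(0)+q.max(0))[:2]/2,"circ",np.array(e),R,"z",np.percentile(q[:,2],[50,95]))
for n,xy,lo,hi in(("carton",(662,7),26,36),("bin",(497,-259),36,48),("tray",(498,261),12,24)):
    q=cl[1].reshape(-1,3);q=q[(abs(q[:,0]-xy[0])<75)&(abs(q[:,1]-xy[1])<95)]
    m=q[(q[:,2]>lo)&(q[:,2]<hi)]
    if n=="carton": m=m[(abs(m[:,0]-xy[0])<56)&(abs(m[:,1]-xy[1])<80)]
    print(n,cv2.minAreaRect(m[:,:2].astype(np.float32)),m[:,2].mean())
# grey tool yaw check
from scipy.spatial.transform import Rotation as R
print(R.from_quat([9.85347472e-01,1.70557187e-01,-1.27e-04,-7.67e-04]).as_matrix())
```

```text
v1 98 mean [439.8   1.3  69.8] bbox mid [440.3   1.8] circ [440.4   1.7] 11.875746726989746 z [69.9 71.8]
v1 101 mean [447.2   2.8  70.8] bbox mid [445.7   1.5] circ [445.5   1. ] 11.806755065917969 z [71.9 74.1]
v2 102 mean [439.3 -83.1  69.9] bbox mid [439.3 -83.3] circ [439.3 -83.3] 11.880276679992676 z [69.8 72.7]
v2 93 mean [446.8 -81.9  70.1] bbox mid [445.4 -83.6] circ [445.5 -83.2] 12.067325592041016 z [71.5 73.3]
st_b 88 mean [687.9  49.8  62.7] bbox mid [688.3  49.8] circ [688.8  50.1] 11.888710021972656 z [62.6 64.7]
st_b 134 mean [694.9  52.   64.3] bbox mid [694.2  51.2] circ [693.6  50.3] 12.840597152709961 z [65.  66.7]
st_a 88 mean [687.7 -40.6  62.6] bbox mid [687.7 -40.6] circ [688.3 -40.7] 11.69363784790039 z [62.7 65.4]
st_a 123 mean [695.1 -38.8  64.3] bbox mid [694.3 -40.3] circ [694.1 -39.9] 12.037186622619629 z [65.1 66.9]
sA 147 mean [530.5  48.9  38.8] bbox mid [531.1  48.7] circ [530.6  49.1] 15.444024085998535 z [38.8 41.3]
sA 175 mean [538.2  50.9  40.2] bbox mid [536.3  49.6] circ [536.3  49.4] 16.9117431640625 z [40.9 43.2]
sB 154 mean [444.5  93.7  39. ] bbox mid [444.7  94.5] circ [444.6  93.6] 15.307523727416992 z [39.2 41.2]
sB 166 mean [452.4  95.2  40.2] bbox mid [450.4  94.5] circ [450.6  94.3] 15.723155975341797 z [41.  43.1]
dish 532 mean [524.9 -54.9  24. ] bbox mid [524.6 -55.7] circ [525.2 -54.8] 29.92449378967285 z [24.  26.5]
dish 490 mean [531.9 -53.2  26. ] bbox mid [530.7 -54.7] circ [530.4 -55.1] 31.42548942565918 z [26.3 28.2]
carton ((667.65673828125, 7.174652099609375), (146.49668884277344, 98.5289535522461), 89.56387329101562) 30.674667242732895
bin ((502.3856506347656, -258.8319091796875), (160.25155639648438, 118.72869110107422), 80.96603393554688) 42.25868333205442
tray ((503.0233154296875, 260.4715270996094), (118.68804931640625, 160.77896118164062), 4.158455848693848) 17.9713659872887
[[ 0.9  0.3 -0. ]
 [ 0.3 -0.9  0. ]
 [ 0.  -0.  -1. ]]
```

Careful with the scale: shifts go in shares of 600 mm and turns go in shares of 180 degrees. That gives: -0.398 m / 0.6 = -0.6633, 0.388 m / 0.6 = 0.6467, 19.6 degrees / 180 = 0.1089.

Emit:
play_rows --plan '[[[0.6467, -0.6633, 0, 0, 0, 0.1089, 0.055], [0.6467, -0.6633, 0, 0, 0, 0.1089, 0.055], [0.6467, -0.6633, 0, 0, 0, 0.1089, 0.055], [0.6467, -0.6633, 0, 0, 0, 0.1089, 0.055], [0.6467, -0.6633, 0, 0, 0, 0.1089, 0.055], [0.6467, -0.6633, 0, 0, 0, 0.1089, 0.055], [0.6467, -0.6633, 0, 0, 0, 0.1089, 0.055], [0.6467, -0.6633, 0, 0, 0, 0.1089, 0.055], [0.6467, -0.6633, 0, 0, 0, 0.1089, 0.055], [0.6467, -0.6633, 0, 0, 0, 0.1089, 0.055], [0.6467, -0.6633, 0, 0, 0, 0.1089, 0.055], [0.6467, -0.6633, 0, 0, 0, 0.1089, 0.055]]]' --squeeze 10

```text
t: 1.3
tcp_pos: [443.2, -79.2, 185.0]
orientation: [1.0, 0.003, 0.0, -0.0]
wrist_force: [-0.4, 0.6, 0.9]
grip_width: 0.628
finger_force: 0.0
```

To row units: 0.145 m / 0.6 = 0.2417, 0.05 m / 0.6 = 0.0833.

Emit:
play_rows --plan '[[[0, 0, 0.0833, 0, 0, 0, 0.055], [0, 0, 0.15, 0, 0, 0, 0.055], [0, 0, 0.1833, 0, 0, 0, 0.055], [0, 0, 0.2083, 0, 0, 0, 0.055], [0, 0, 0.2333, 0, 0, 0, 0.055], [0, 0, 0.2417, 0, 0, 0, 0.055], [0, 0, 0.2417, 0, 0, 0, 0.055]]]'

```text
t: 2.0
tcp_pos: [441.0, -83.6, 39.4]
orientation: [1.0, 0.0, -0.001, -0.0]
wrist_force: [-0.5, 0.2, 0.2]
grip_width: 0.629
finger_force: 0.0
```

Run:
```python
from cell import env
import cv2,numpy as np
s=env.read_state();print(s["tcp_pos"],s["wrist_force"])
c=env.read_camera("scene");np.savez("scene1.npz",**c)
a=cv2.resize(c["image"][70:230,200:360],None,fx=3,fy=3)
d=env.read_camera("top");b=cv2.resize(d["image"][170:270,170:320],None,fx=2,fy=2);np.savez("top1.npz",**d)
o=np.zeros((480,790,3),np.uint8);o[:,:480]=a;o[:200,480:780]=b
cv2.imwrite("pics/g1.png",o)
```

```text
[441.02286742 -83.64725269  39.43717447] [-0.53500653  0.15118888  0.21310569]
```

View pics/g1.png

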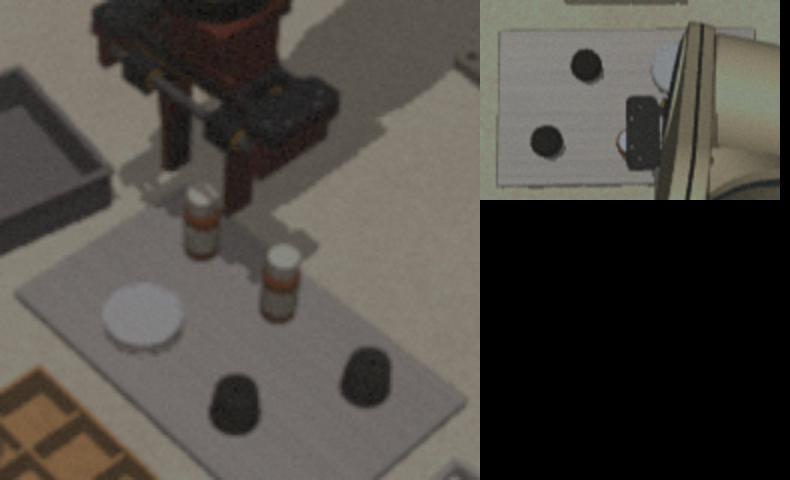

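The view shows the vial (crop 200,225) slightly in front of the finger line between tips (175,165) and (238,205). I'll measure the fingertips from the depth.

Run:
```python
from h import *
np.set_printoptions(precision=1,suppress=True,linewidth=150)
s=load("scene",1);c=cloud(s)
# whole column cells in crop of fingers
for n,(x0,x1,y0,y1) in dict(fingerR=(160,192,110,172),fingerL=(222,255,150,212),vial=(180,222,180,262)).items():
    q=c[70+y0//3:70+y1//3,200+x0//3:200+x1//3].reshape(-1,3);q=q[q[:,2]>30]
    print(n,len(q));
    for z in range(30,75,6):
        k=q[(q[:,2]>=z)&(q[:,2]<z+6)]
        if len(k): print(z,len(k),k.min(0),k.max(0),np.median(k,0))
```

```text
fingerR 194
72 1 [ 436.8 -112.2   77.6] [ 436.8 -112.2   77.6] [ 436.8 -112.2   77.6]
fingerL 198
vial 223
30 20 [439.2 -88.5  30.3] [459.  -69.5  35.8] [455.4 -75.3  33.1]
36 22 [439.3 -89.4  36.6] [458.5 -68.9  41.7] [454.4 -73.8  38.6]
42 25 [437.9 -89.   42.5] [459.1 -68.9  47.4] [453.2 -73.3  44.7]
48 22 [439.6 -91.3  49.3] [459.2 -69.7  53.5] [455.5 -77.3  51.5]
54 34 [432.  -93.6  54. ] [457.3 -70.1  60. ] [452.6 -76.4  55.9]
60 22 [442.1 -89.7  60.6] [456.2 -72.3  65.9] [451.4 -75.2  63.2]
66 39 [433.3 -93.6  67.2] [457.1 -72.2  71.9] [444.6 -79.1  70.5]
72 38 [436.2 -94.5  72. ] [456.2 -73.   75.1] [447.  -84.8  72.8]
```

Run:
```python
from h import *
from cell import env
np.set_printoptions(precision=1,suppress=True,linewidth=150)
s=env.read_camera("scene");np.savez("scene2.npz",**s);print(env.read_state()["tcp_pos"])
t=load("top",1)
for c in (cloud(load("scene",1)),cloud(s),cloud(t)):
    q=c.reshape(-1,3);q=q[(abs(q[:,0]-441)<40)&(abs(q[:,1]+83)<65)&(q[:,2]>28)]
    for sg in(-1,1):
        k=q[(sg*(q[:,1]+83)>20)]
        if len(k):
            print(sg,len(k),"lowest",np.sort(k[:,2])[:6])
            for z in range(30,130,15):
                j=k[(k[:,2]>=z)&(k[:,2]<z+15)]
                if len(j):print("  ",z,len(j),j.min(0),j.max(0))
cv2.imwrite("pics/g2.png",cv2.resize(s["image"][70:230,200:360],None,fx=3,fy=3))
```

```text
[442.2 -83.7  40.6]
-1 755 lowest [77.6 78.  78.3 78.4 79.  80.5]
   75 34 [ 432.6 -118.3   77.6] [ 454.6 -109.6   90. ]
   90 47 [ 434.1 -118.    90.3] [ 455.  -109.7  104.9]
   105 52 [ 429.8 -122.7  105.2] [ 454.6 -109.7  120. ]
   120 49 [ 433.1 -121.4  120.1] [ 454.9 -110.   135. ]
1 3198 lowest [79.3 80.2 80.8 81.  81.1 81.6]
   75 29 [430.  -53.2  79.3] [454.  -45.6  89.8]
   90 49 [431.5 -54.4  90. ] [454.9 -45.4 104.1]
   105 41 [434.1 -55.1 106.4] [455.5 -44.4 119.4]
   120 42 [438.4 -56.2 120.2] [454.7 -41.6 134.3]
-1 745 lowest [78.2 79.3 79.5 80.1 80.2 80.6]
   75 35 [ 434.1 -119.2   78.2] [ 455.6 -110.5   90. ]
   90 48 [ 433.1 -121.2   90. ] [ 455.1 -109.7  104.7]
   105 53 [ 435.3 -121.1  105.2] [ 455.7 -109.8  119.4]
   120 53 [ 435.  -122.8  120.1] [ 455.8 -109.3  134.6]
1 3191 lowest [80.  80.8 81.1 81.5 81.7 82.3]
   75 31 [432.5 -54.6  80. ] [455.6 -46.7  89.8]
   90 48 [431.6 -56.3  90.8] [455.1 -46.2 104.8]
   105 41 [433.2 -54.  105.4] [455.7 -44.1 119.9]
   120 42 [440.2 -56.1 120.2] [456.1 -42.  134.9]
-1 2177 lowest [385.5 388.4 390.1 393.6 395.8 396.2]
1 2238 lowest [166.  174.  174.3 174.6 174.9 178.4]
```

View pics/g2.png

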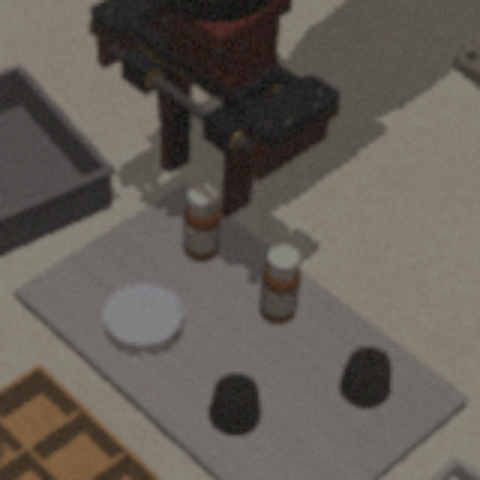

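The scene shows both fingertips at about crop (175,165) and (238,205), which the depth puts near z 78, while the state reports TCP z at about 40. I'll test whether opening the fingers changes their tip height, and by how much.

Emit:
play_rows --plan '[[[0, 0, 0, 0, 0, 0, 0.085], [0, 0, 0, 0, 0, 0, 0.085], [0, 0, 0, 0, 0, 0, 0.085], [0, 0, 0, 0, 0, 0, 0.085], [0, 0, 0, 0, 0, 0, 0.085]]]'

```text
t: 2.65
tcp_pos: [441.8, -83.3, 40.1]
orientation: [1.0, 0.0, 0.0, 0.0]
wrist_force: [1.4, 0.5, 0.7]
grip_width: 0.96
finger_force: 0.0
```

```bash
cat > tips.py <<'E'
from h import *
from cell import env
np.set_printoptions(precision=1,suppress=True,linewidth=150)
def tips(k=9):
    s=env.read_camera("scene");np.savez(f"scene{k}.npz",**s);st=env.read_state();T=st["tcp_pos"]
    print(st["t"],T,st["wrist_force"],st["grip_width"],st["finger_force"])
    q=cloud(s).reshape(-1,3);hsv=cv2.cvtColor(s["image"],cv2.COLOR_BGR2HSV).reshape(-1,3)
    q=q[(abs(q[:,0]-T[0]-3)<25)&(abs(q[:,1]-T[1])<70)&(q[:,2]>max(14,T[2]-20))&(q[:,2]<T[2]+100)]
    for sg in(-1,1):
        k=q[sg*(q[:,1]-T[1])>16]
        if len(k):
            lo=np.sort(k[:,2])[:5];j=k[k[:,2]<lo[0]+40];print(sg,"low",lo,"box",j.min(0),j.max(0))
    return s
E
python3 -c "
from tips import *
tips()"
```

```text
2.7 [441.7 -83.3  40. ] [-0.1 -0.   0.5] 0.9675598791292837 0.0
-1 low [79.  79.6 80.  80.2 80.3] box [ 432.3 -135.    79. ] [ 456.1 -123.7  118.8]
1 low [79.4 80.7 81.6 81.6 82.4] box [431.9 -41.8  79.4] [455.1 -29.8 119.4]
```

To row units: 0.022 m / 0.6 = 0.0367, 0.02 m / 0.6 = 0.0333.

Emit:
play_rows --plan '[[[0, 0, 0.0083, 0, 0, 0, 0.055], [0, 0, 0.0167, 0, 0, 0, 0.055], [0, 0, 0.025, 0, 0, 0, 0.055], [0, 0, 0.0333, 0, 0, 0, 0.055], [0, 0, 0.0367, 0, 0, 0, 0.055], [0, 0, 0.0367, 0, 0, 0, 0.055]]]'

```text
t: 3.3
tcp_pos: [441.4, -83.3, 17.5]
orientation: [1.0, 0.0, -0.0, -0.0]
wrist_force: [0.4, 0.1, 0.3]
grip_width: 0.628
finger_force: 0.0
```

```bash
python3 -c "
from tips import *
s=tips(3)
q=cloud(s).reshape(-1,3);q=q[(abs(q[:,0]-445)<16)&(abs(q[:,1]+83)<16)&(q[:,2]>64)&(q[:,2]<78)];print(q.min(0),q.max(0))
cv2.imwrite('pics/g3.png',cv2.resize(s['image'][70:230,200:360],None,fx=3,fy=3))"
```

```text
3.35 [441.6 -83.3  17.7] [ 0.  -0.4 -0.6] 0.6261850069511493 0.0
-1 low [14.2 14.3 14.5 14.8 14.8] box [ 420.8 -145.1   14.2] [ 467.8 -112.9   15.3]
1 low [14.1 14.2 14.3 14.3 14.4] box [426.8 -66.   14.1] [469.4 -29.2  14.5]
[433.3 -95.7  64.1] [456.8 -72.4  73.9]
```

View pics/g3.png

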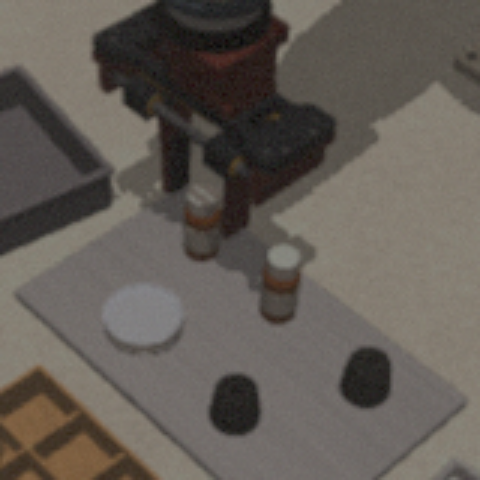

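The fingers came down evenly on both sides, with the visible tips at crop (175,190) and (238,230), beside the cap. A gentle close will show where the pads really are: about 24 mm means the cap, 28 mm the glass.

Emit:
play_rows --plan '[[[0, 0, 0, 0, 0, 0, 0.015], [0, 0, 0, 0, 0, 0, 0.015], [0, 0, 0, 0, 0, 0, 0.015], [0, 0, 0, 0, 0, 0, 0.015], [0, 0, 0, 0, 0, 0, 0.015], [0, 0, 0, 0, 0, 0, 0.015]]]' --squeeze 5

```text
t: 3.95
tcp_pos: [441.9, -83.4, 18.1]
orientation: [1.0, 0.0, 0.0, 0.0]
wrist_force: [0.3, 0.6, 0.7]
grip_width: 0.272
finger_force: 5.0
```

```bash
python3 -c "
from tips import *
s=tips(4)"
```

```text
4.0 [441.9 -83.4  18.1] [ 0.9 -0.5  1.1] 0.2740531557224007 4.999957904219627
-1 low [14.  14.  14.  14.2 14.3] box [ 432.3 -135.7   14. ] [ 467.4 -104.3   14.7]
1 low [14.1 14.4 58.5 58.8 59.9] box [433.8 -48.4  14.1] [435.4 -36.8  14.4]
```

Width is 24.0 mm with force, so the pads hold the cap. The true tips therefore sit about 38 mm above the reported TCP. I'll allow for that offset, then grip harder, lift and carry the vial to the near right compartment.

To row units: 0.2 m / 0.6 = 0.3333, -0.09 m / 0.6 = -0.15.

Emit:
play_rows --plan '[[[0, 0, 0, 0, 0, 0, 0.015], [0, 0, 0, 0, 0, 0, 0.015], [0, 0, -0.0333, 0, 0, 0, 0.015], [0, 0, -0.1, 0, 0, 0, 0.015], [0, 0, -0.15, 0, 0, 0, 0.015], [0.05, -0.0167, -0.15, 0, 0, 0, 0.015], [0.125, -0.0333, -0.15, 0, 0, 0, 0.015], [0.2, -0.05, -0.15, 0, 0, 0, 0.015], [0.275, -0.0667, -0.15, 0, 0, 0, 0.015], [0.3167, -0.0717, -0.15, 0, 0, 0, 0.015], [0.3333, -0.0717, -0.15, 0, 0, 0, 0.015], [0.3333, -0.0717, -0.15, 0, 0, 0, 0.015]]]' --squeeze 20

```text
t: 5.2
tcp_pos: [641.8, -40.2, 107.3]
orientation: [1.0, 0.001, -0.0, 0.0]
wrist_force: [-0.5, 0.0, -0.9]
grip_width: 0.263
finger_force: 20.0
```

```bash
python3 -c "
from tips import *
s=tips(5)
cv2.imwrite('pics/g4.png',cv2.resize(s['image'][100:290,140:340],None,fx=3,fy=3))"
```

```text
5.25 [640.4 -40.4 107.2] [-0.3  0.3 -0.8] 0.2642889349965996 19.999923706054688
-1 low [150.4 153.1 155.9 158.8 160.1] box [653.4 -61.2 150.4] [655.6 -56.8 185.2]
1 low [147.1 148.3 148.8 149.2 149.3] box [639.  -24.3 147.1] [655.3 -16.9 186.3]
```

View pics/g4.png

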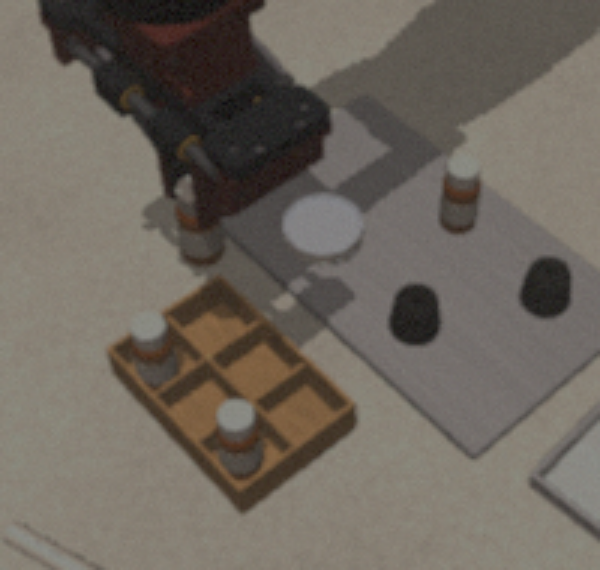

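The vial hangs upright at crop (200,225), above the near right compartment and clear of the stored vials at (150,350) and (238,440). I'll lower it.

To row units: 0.0955 m / 0.6 = 0.1592, 0.095 m / 0.6 = 0.1583.

Emit:
play_rows --plan '[[[0, 0, 0.05, 0, 0, 0, 0.015], [0, 0, 0.0917, 0, 0, 0, 0.015], [0, 0, 0.1167, 0, 0, 0, 0.015], [0, 0, 0.1333, 0, 0, 0, 0.015], [0, 0, 0.1467, 0, 0, 0, 0.015], [0, 0, 0.1533, 0, 0, 0, 0.015], [0, 0, 0.1583, 0, 0, 0, 0.015], [0, 0, 0.1592, 0, 0, 0, 0.015], [0, 0, 0.1592, 0, 0, 0, 0.015]]]'

```text
t: 6.15
tcp_pos: [642.1, -40.2, 12.9]
orientation: [1.0, 0.0, 0.0, 0.0]
wrist_force: [0.3, -0.4, -0.3]
grip_width: 0.269
finger_force: 20.0
```

```bash
python3 -c "
from tips import *
s=tips(6)
q=cloud(s).reshape(-1,3);q=q[(abs(q[:,0]-642)<22)&(abs(q[:,1]+40)<22)&(q[:,2]>36)&(q[:,2]<58)];print(len(q),q.min(0),q.max(0))
cv2.imwrite('pics/g5.png',cv2.resize(s['image'][130:290,140:300],None,fx=3,fy=3))"
```

```text
6.2 [642.1 -40.2  13. ] [ 0.5  0.1 -0.3] 0.2648033614571762 20.000031888484955
-1 low [14.2 15.1 15.4 15.5 16. ] box [647.3 -65.7  14.2] [669.4 -56.3  52. ]
1 low [14.1 14.1 14.2 14.3 14.3] box [620.2 -23.9  14.1] [670.1  29.8  53.5]
80 [637.3 -60.4  36. ] [659.1 -19.9  57.8]
```

View pics/g5.png

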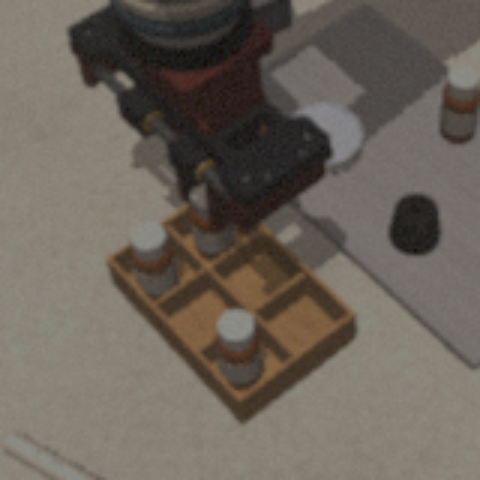

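The vial stands inside the near right compartment, crop (212,225), upright and not touching the walls. I'll lower 2 mm more, release, rise and go above the other vial.

To row units: 0.002 m / 0.6 = 0.0033, 0.001 m / 0.6 = 0.0017.

Emit:
play_rows --plan '[[[0, 0, 0.0017, 0, 0, 0, 0.015], [0, 0, 0.0033, 0, 0, 0, 0.015], [0, 0, 0.0033, 0, 0, 0, 0.015], [0, 0, 0.0033, 0, 0, 0, 0.045], [0, 0, 0.0033, 0, 0, 0, 0.045], [0, 0, 0.0033, 0, 0, 0, 0.045], [0, 0, 0.0033, 0, 0, 0, 0.045]]]'

```text
t: 6.9
tcp_pos: [641.6, -40.2, 10.3]
orientation: [1.0, 0.0, -0.0, -0.0]
wrist_force: [-0.7, -0.6, 0.0]
grip_width: 0.508
finger_force: 0.0
```

To row units: -0.2 m / 0.6 = -0.3333, -0.18 m / 0.6 = -0.3.

Emit:
play_rows --plan '[[[0, 0, -0.05, 0, 0, 0, 0.055], [0, 0, -0.1167, 0, 0, 0, 0.055], [0, 0, -0.1583, 0, 0, 0, 0.055], [-0.0833, -0.0167, -0.1583, 0, 0, 0, 0.055], [-0.1583, -0.0333, -0.1583, 0, 0, 0, 0.055], [-0.2333, -0.05, -0.1583, 0, 0, 0, 0.055], [-0.3, -0.07, -0.1583, 0, 0, 0, 0.055], [-0.3333, -0.07, -0.1583, 0, 0, 0, 0.055], [-0.3333, -0.07, -0.1583, 0, 0, 0, 0.055], [-0.3333, -0.07, -0.1583, 0, 0, 0, 0.055]]]'

```text
t: 7.9
tcp_pos: [442.7, 1.6, 105.9]
orientation: [1.0, 0.0, 0.001, 0.0]
wrist_force: [1.2, 0.7, -0.2]
grip_width: 0.627
finger_force: 0.0
```

```bash
python3 -c "
from tips import *
s=tips(7)
q0=cloud(s).reshape(-1,3)
for y in(-41,54,):
  for x in (644,692):
    q=q0[(abs(q0[:,0]-x)<18)&(abs(q0[:,1]-y)<18)&(q0[:,2]>50)];print(x,y,len(q),q.mean(0) if len(q) else 0, q.max(0) if len(q) else 0)"
```

```text
7.95 [443.4   1.5 105.9] [ 1.1 -0.1  0.2] 0.6243346677791753 0.0
-1 low [144.  145.4 145.9 146.1 146.2] box [433.  -34.9 144. ] [457.7 -24.4 183.6]
1 low [144.9 146.2 146.3 147.7 147.9] box [433.6  28.4 144.9] [457.   40.4 184.6]
644 -41 145 [646.7 -37.8  61.8] [657.6 -27.2  67.3]
692 -41 152 [695.5 -37.9  62. ] [706.6 -27.   67.8]
644 54 0 0 0
692 54 157 [695.5  52.7  62.6] [706.2  63.   67.4]
```

To row units: 0.0885 m / 0.6 = 0.1475, 0.085 m / 0.6 = 0.1417.

Emit:
play_rows --plan '[[[0, 0, 0.05, 0, 0, 0, 0.055], [0, 0, 0.1, 0, 0, 0, 0.055], [0, 0, 0.125, 0, 0, 0, 0.055], [0, 0, 0.1417, 0, 0, 0, 0.055], [0, 0, 0.1475, 0, 0, 0, 0.055], [0, 0, 0.1475, 0, 0, 0, 0.055], [0, 0, 0.1475, 0, 0, 0, 0.015], [0, 0, 0.1475, 0, 0, 0, 0.015], [0, 0, 0.1475, 0, 0, 0, 0.015], [0, 0, 0.1475, 0, 0, 0, 0.015], [0, 0, 0.1475, 0, 0, 0, 0.015], [0, 0, 0.1475, 0, 0, 0, 0.015]]]'

```text
t: 9.15
tcp_pos: [442.0, 1.7, 17.3]
orientation: [1.0, 0.0, 0.0, 0.0]
wrist_force: [-0.5, 0.8, 4.0]
grip_width: 0.268
finger_force: 20.0
```

To row units: 0.199 m / 0.6 = 0.3317, 0.19 m / 0.6 = 0.3167.

Emit:
play_rows --plan '[[[0, 0, -0.0333, 0, 0, 0, 0.015], [0, 0, -0.1, 0, 0, 0, 0.015], [0, 0, -0.15, 0, 0, 0, 0.015], [0.05, -0.0167, -0.15, 0, 0, 0, 0.015], [0.125, -0.0333, -0.15, 0, 0, 0, 0.015], [0.2, -0.05, -0.15, 0, 0, 0, 0.015], [0.275, -0.0667, -0.15, 0, 0, 0, 0.015], [0.3167, -0.0867, -0.15, 0, 0, 0, 0.015], [0.3317, -0.0867, -0.15, 0, 0, 0, 0.015], [0.3317, -0.0867, -0.15, 0, 0, 0, 0.015], [0.3317, -0.0867, -0.15, 0, 0, 0, 0.015]]]'

```text
t: 10.25
tcp_pos: [638.9, 53.3, 106.4]
orientation: [1.0, 0.0, -0.001, 0.0]
wrist_force: [-0.5, -0.8, 0.6]
grip_width: 0.27
finger_force: 20.0
```

```bash
python3 -c "
from tips import *
s=tips(8)
q=cloud(s).reshape(-1,3);q=q[(abs(q[:,0]-642)<22)&(abs(q[:,1]-54)<22)&(q[:,2]>75)&(q[:,2]<140)];print(len(q))
for z in range(85,140,10):
  k=q[abs(q[:,2]-z)<5]
  if len(k):print(z,k.min(0),k.max(0))
"
```

```text
10.3 [638.8  53.2 106.6] [-0.4  0.4 -0.4] 0.27123362449019783 19.99995768070221
-1 low [145.9 149.6 150.1 151.4 153. ] box [650.8  31.7 145.9] [652.7  37.2 185.3]
1 low [146.3 147.1 147.6 148.  148.3] box [629.5  69.7 146.3] [652.6  76.5 185.5]
177
95 [646.8  62.6  99.6] [646.8  62.6  99.6]
105 [632.3  45.3 100. ] [655.7  66.7 109.6]
115 [633.1  48.7 110. ] [656.5  68.1 119.2]
125 [633.4  48.9 120. ] [656.4  67.8 129.9]
135 [638.   49.1 130.2] [656.6  67.2 139.3]
```

To row units: 0.097 m / 0.6 = 0.1617, 0.095 m / 0.6 = 0.1583.

Emit:
play_rows --plan '[[[0.0017, 0, 0.05, 0, 0, 0, 0.015], [0.0017, 0, 0.0917, 0, 0, 0, 0.015], [0.0017, 0, 0.1167, 0, 0, 0, 0.015], [0.0017, 0, 0.1333, 0, 0, 0, 0.015], [0.0017, 0, 0.1467, 0, 0, 0, 0.015], [0.0017, 0, 0.1533, 0, 0, 0, 0.015], [0.0017, 0, 0.1583, 0, 0, 0, 0.015], [0.0017, 0, 0.16, 0, 0, 0, 0.015], [0.0017, 0, 0.1617, 0, 0, 0, 0.015], [0.0017, 0, 0.1617, 0, 0, 0, 0.015]]]'

```text
t: 11.3
tcp_pos: [642.0, 53.8, 10.4]
orientation: [1.0, 0.0, 0.0, -0.0]
wrist_force: [-0.1, -0.2, -0.1]
grip_width: 0.264
finger_force: 20.0
```

```bash
python3 -c "
from tips import *
s=tips(8)
cv2.imwrite('pics/g6.png',cv2.resize(s['image'][130:290,140:300],None,fx=3,fy=3))"
```

```text
11.35 [642.   53.8  10.4] [ 0.9 -0.   0.2] 0.271009303326351 20.00002294778824
-1 low [14.1 14.1 14.2 15.1 15.4] box [622.9 -16.1  14.1] [669.7  37.7  52.9]
1 low [14.  14.1 14.2 14.3 14.6] box [631.3  71.   14. ] [669.9  79.7  53.9]
```

View pics/g6.png

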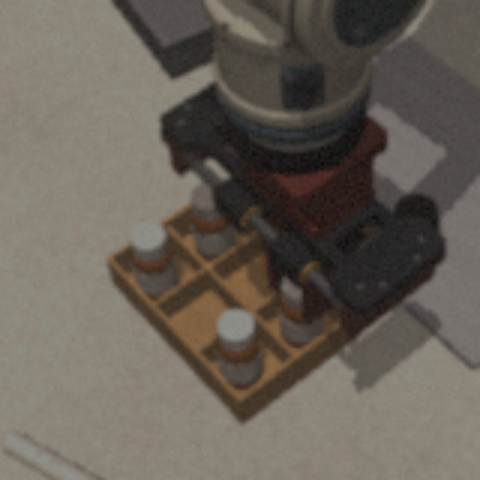

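The second vial stands upright in the near left compartment, crop (303,310). I'll release it and go to the nearer stopper.

To row units: -0.109 m / 0.6 = -0.1817, -0.09 m / 0.6 = -0.15.

Emit:
play_rows --plan '[[[0, 0, 0.0008, 0, 0, 0, 0.045], [0, 0, 0.0008, 0, 0, 0, 0.045], [0, 0, 0.0008, 0, 0, 0, 0.045], [0, 0, 0.0008, 0, 0, 0, 0.045], [0, 0, -0.05, 0, 0, 0, 0.06], [0, 0, -0.1167, 0, 0, 0, 0.06], [-0.05, 0, -0.15, 0, 0, 0, 0.06], [-0.1167, 0.0067, -0.15, 0, 0, 0, 0.06], [-0.1817, 0.0067, -0.1167, 0, 0, 0, 0.06], [-0.1817, 0.0067, -0.0667, 0, 0, 0, 0.06], [-0.1817, 0.0067, -0.0667, 0, 0, 0, 0.06]]]'

```text
t: 12.45
tcp_pos: [529.4, 49.5, 47.8]
orientation: [1.0, 0.0, -0.003, 0.0]
wrist_force: [-0.3, 0.1, 1.0]
grip_width: 0.684
finger_force: 0.0
```

```bash
python3 -c "
from tips import *
s=tips(8)
q0=cloud(s).reshape(-1,3)
for x,y in((644,-41),(644,54),(692,54),(692,-41)):
    q=q0[(abs(q0[:,0]-x)<18)&(abs(q0[:,1]-y)<18)&(q0[:,2]>50)];print(x,y,len(q),q.mean(0) if len(q) else 0, q.max(0) if len(q) else 0)
q=q0[(abs(q0[:,0]-536)<22)&(abs(q0[:,1]-49)<22)&(q0[:,2]>33)&(q0[:,2]<48)];print(q.min(0),q.max(0))"
```

```text
12.5 [531.6  49.6  49.3] [ 0.8  0.4 -0. ] 0.6846798808631145 0.0
-1 low [86.9 87.2 88.3 88.4 88.9] box [521.6  10.   86.9] [544.4  20.4 126.9]
1 low [86.6 86.9 88.1 88.3 88.5] box [520.   79.8  86.6] [543.8  90.9 126.3]
644 -41 138 [646.5 -37.9  62.4] [656.8 -28.2  67.3]
644 54 160 [646.8  55.6  62.2] [658.1  65.3  68. ]
692 54 159 [695.5  52.7  62.5] [707.1  62.2  67.7]
692 -41 148 [695.4 -37.8  62.4] [707.6 -28.1  68. ]
[521.7  33.9  33.2] [551.6  64.8  44.1]
```

All four vials are in their compartments with tops at the right height. Next I'll grip the first stopper.

To row units: 0.07 m / 0.6 = 0.1167, 0.066 m / 0.6 = 0.11.

Emit:
play_rows --plan '[[[0, 0, 0.05, 0, 0, 0, 0.06], [0, 0, 0.0917, 0, 0, 0, 0.06], [0, 0, 0.11, 0, 0, 0, 0.06], [0, 0, 0.1167, 0, 0, 0, 0.06], [0, 0, 0.1167, 0, 0, 0, 0.06], [0, 0, 0.1167, 0, 0, 0, 0.025], [0, 0, 0.1167, 0, 0, 0, 0.025], [0, 0, 0.1167, 0, 0, 0, 0.025], [0, 0, 0.1167, 0, 0, 0, 0.025], [0, 0, 0.0667, 0, 0, 0, 0.025], [0, 0, 0, 0, 0, 0, 0.025], [0, 0, -0.05, 0, 0, 0, 0.025]]]'

```text
t: 13.7
tcp_pos: [532.9, 49.7, 81.7]
orientation: [1.0, 0.0, 0.0, -0.0]
wrist_force: [0.3, -0.4, -0.9]
grip_width: 0.378
finger_force: 19.8
```

To row units: 0.283 m / 0.6 = 0.4717, 0.265 m / 0.6 = 0.4417.

Emit:
play_rows --plan '[[[-0.0033, 0.0667, 0, 0, 0, 0, 0.025], [-0.005, 0.1417, 0, 0, 0, 0, 0.025], [-0.0067, 0.2167, 0, 0, 0, 0, 0.025], [-0.01, 0.2917, 0, 0, 0, 0, 0.025], [-0.0117, 0.3667, 0, 0, 0, 0, 0.025], [-0.015, 0.4417, 0, 0, 0, 0, 0.025], [-0.015, 0.4717, 0, 0, 0, 0, 0.025], [-0.015, 0.4717, 0, 0, 0, 0, 0.025], [-0.015, 0.4717, 0, 0, 0, 0, 0.025]]]'

```text
t: 14.6
tcp_pos: [523.5, -232.6, 79.8]
orientation: [1.0, 0.0, -0.0, -0.0]
wrist_force: [0.0, -0.6, -0.1]
grip_width: 0.383
finger_force: 19.8
```

```bash
python3 -c "
from tips import *
s=tips(8)
cv2.imwrite('pics/g7.png',cv2.resize(s['image'][40:200,100:300],None,fx=3,fy=3))"
```

```text
14.65 [ 523.5 -232.    79.8] [ 0.6 -0.4 -0.1] 0.38074009326789543 19.84719040764503
-1 low [116.3 122.6 122.9 124.2 124.8] box [ 514.7 -261.3  116.3] [ 538.1 -248.   155.7]
1 low [111.  111.5 113.  113.1 120.4] box [ 513.4 -215.4  111. ] [ 536.9 -204.1  151. ]
```

View pics/g7.png

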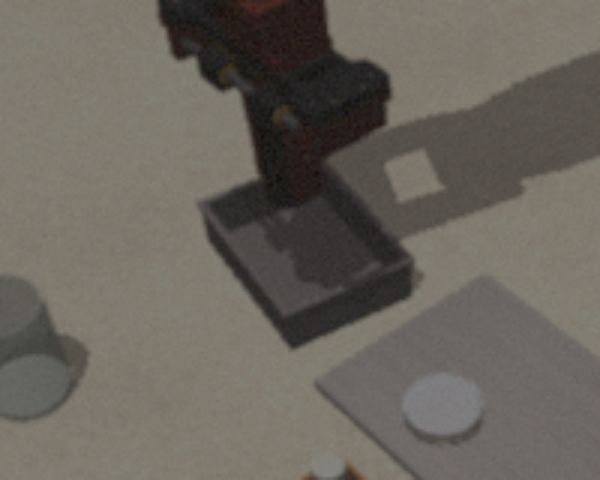

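The gripper holds the stopper over the bin, fingers at crop (285,160), width 33.4 mm. I'll lower and release.

To row units: 0.102 m / 0.6 = 0.17, 0.1 m / 0.6 = 0.1667.

Emit:
play_rows --plan '[[[0, 0, 0.05, 0, 0, 0, 0.025], [0, 0, 0.1, 0, 0, 0, 0.025], [0, 0, 0.1333, 0, 0, 0, 0.025], [0, 0, 0.1533, 0, 0, 0, 0.025], [0, 0, 0.1667, 0, 0, 0, 0.025], [0, 0, 0.17, 0, 0, 0, 0.025], [0, 0, 0.17, 0, 0, 0, 0.048], [0, 0, 0.17, 0, 0, 0, 0.048], [0, 0, 0.17, 0, 0, 0, 0.048], [0, 0, 0.1167, 0, 0, 0, 0.048], [0, 0, 0.05, 0, 0, 0, 0.048], [0, 0, 0, 0, 0, 0, 0.048]]]'

```text
t: 15.85
tcp_pos: [524.4, -233.7, 82.3]
orientation: [1.0, 0.0, 0.001, 0.0]
wrist_force: [-0.0, 0.1, 0.3]
grip_width: 0.546
finger_force: 0.0
```

```bash
python3 -c "
from tips import *
s=tips(8)
q0=cloud(s)
m=(cv2.cvtColor(s['image'],cv2.COLOR_BGR2HSV)[...,2]<60)
q=q0[(abs(q0[...,0]-500)<52)&(abs(q0[...,1]+259)<70)&(q0[...,2]>25)&(q0[...,2]<38)];print(len(q),np.median(q,0))
"
```

```text
15.9 [ 527.1 -235.    86.8] [ 1.7 -0.5  3.3] 0.5500738915766941 0.0
-1 low [120.2 120.8 121.2 121.8 122.3] box [ 513.6 -268.4  120.2] [ 538.2 -255.1  160. ]
1 low [121.8 123.  123.1 123.3 123.5] box [ 513.7 -208.3  121.8] [ 537.9 -197.3  161.8]
232 [ 521.5 -231.1   33.6]
```

Emit:
play_rows --plan '[[[-0.0183, -0.075, 0, 0, 0, 0, 0.06], [-0.0367, -0.15, 0, 0, 0, 0, 0.06], [-0.055, -0.225, 0, 0, 0, 0, 0.06], [-0.0733, -0.3, 0, 0, 0, 0, 0.06], [-0.0917, -0.375, 0, 0, 0, 0, 0.06], [-0.11, -0.45, 0, 0, 0, 0, 0.06], [-0.1283, -0.5167, 0, 0, 0, 0, 0.06], [-0.1283, -0.5467, 0, 0, 0, 0, 0.06], [-0.1283, -0.5467, 0, 0, 0, 0, 0.06], [-0.1283, -0.5467, 0.05, 0, 0, 0, 0.06], [-0.1283, -0.5467, 0.05, 0, 0, 0, 0.06]]]'

```text
t: 17.0
tcp_pos: [444.9, 93.6, 48.3]
orientation: [1.0, 0.0, -0.002, 0.0]
wrist_force: [-1.3, -0.4, 0.0]
grip_width: 0.687
finger_force: 0.0
```

```bash
python3 -c "
from tips import *
s=tips(8)
q0=cloud(s).reshape(-1,3)
q=q0[(abs(q0[:,0]-450)<22)&(abs(q0[:,1]-94)<22)&(q0[:,2]>33)&(q0[:,2]<48)];print(q.min(0),q.max(0))
q=q0[(abs(q0[:,0]-500)<45)&(abs(q0[:,1]+259)<62)&(q0[:,2]>20)&(q0[:,2]<50)];print(len(q),q.min(0),q.max(0))"
```

```text
17.05 [445.5  93.6  49.2] [ 0.3 -0.7 -0. ] 0.6794418403433103 0.0
-1 low [86.5 87.5 87.7 88.1 88.1] box [435.6  54.4  86.5] [459.6  64.6 126.3]
1 low [88.8 89.  90.4 91.5 91.5] box [435.  123.2  88.8] [460.1 135.1 128.6]
[436.1  80.3  33. ] [466.3 109.2  44.2]
201 [ 455.  -246.7   20. ] [ 544.  -197.6   46.8]
```

Emit:
play_rows --plan '[[[0, 0, 0.05, 0, 0, 0, 0.06], [0, 0, 0.0917, 0, 0, 0, 0.06], [0, 0, 0.11, 0, 0, 0, 0.06], [0, 0, 0.1167, 0, 0, 0, 0.06], [0, 0, 0.1167, 0, 0, 0, 0.06], [0, 0, 0.1167, 0, 0, 0, 0.025], [0, 0, 0.1167, 0, 0, 0, 0.025], [0, 0, 0.1167, 0, 0, 0, 0.025], [0, 0, 0.1167, 0, 0, 0, 0.025], [0, 0, 0.0667, 0, 0, 0, 0.025], [0, 0, 0, 0, 0, 0, 0.025], [0, 0, -0.05, 0, 0, 0, 0.025]]]'

```text
t: 18.25
tcp_pos: [446.7, 94.7, 81.6]
orientation: [1.0, 0.0, 0.0, -0.0]
wrist_force: [0.4, 0.9, -0.7]
grip_width: 0.383
finger_force: 19.8
```

To row units: 0.378 m / 0.6 = 0.63, 0.355 m / 0.6 = 0.5917.

Emit:
play_rows --plan '[[[0.0067, 0.075, 0, 0, 0, 0, 0.025], [0.0133, 0.15, 0, 0, 0, 0, 0.025], [0.0183, 0.225, 0, 0, 0, 0, 0.025], [0.025, 0.3, 0, 0, 0, 0, 0.025], [0.0317, 0.375, 0, 0, 0, 0, 0.025], [0.0367, 0.45, 0, 0, 0, 0, 0.025], [0.0433, 0.525, 0, 0, 0, 0, 0.025], [0.0517, 0.5917, 0, 0, 0, 0, 0.025], [0.0517, 0.63, 0, 0, 0, 0, 0.025], [0.0517, 0.63, 0, 0, 0, 0, 0.025], [0.0517, 0.63, 0, 0, 0, 0, 0.025]]]'

```text
t: 19.35
tcp_pos: [477.3, -283.1, 79.7]
orientation: [1.0, -0.0, -0.0, -0.0]
wrist_force: [0.1, 0.7, -0.3]
grip_width: 0.382
finger_force: 19.8
```

```bash
python3 -c "
from tips import *
s=tips(8)"
```

```text
19.4 [ 477.3 -282.4   79.8] [-0.1  0.   0.1] 0.3806802101536549 19.849911576602608
-1 low [118.3 120.  121.5 123.  124.5] box [ 467.4 -311.2  118.3] [ 490.9 -298.7  157.8]
1 low [110.8 112.7 114.4 119.7 119.7] box [ 466.5 -265.9  110.8] [ 491.6 -254.5  150.8]
```

To row units: 0.102 m / 0.6 = 0.17, 0.1 m / 0.6 = 0.1667.

Emit:
play_rows --plan '[[[0, 0, 0.05, 0, 0, 0, 0.025], [0, 0, 0.1, 0, 0, 0, 0.025], [0, 0, 0.1333, 0, 0, 0, 0.025], [0, 0, 0.1533, 0, 0, 0, 0.025], [0, 0, 0.1667, 0, 0, 0, 0.025], [0, 0, 0.17, 0, 0, 0, 0.025], [0, 0, 0.17, 0, 0, 0, 0.048], [0, 0, 0.17, 0, 0, 0, 0.048], [0, 0, 0.17, 0, 0, 0, 0.048], [0, 0, 0.1167, 0, 0, 0, 0.048], [0, 0, 0.05, 0, 0, 0, 0.048], [0, 0, 0, 0, 0, 0, 0.048]]]'

```text
t: 20.6
tcp_pos: [478.4, -283.7, 82.3]
orientation: [1.0, 0.0, 0.001, 0.0]
wrist_force: [0.2, -0.2, 0.3]
grip_width: 0.546
finger_force: 0.0
```

To row units: -0.229 m / 0.6 = -0.3817, 0.049 m / 0.6 = 0.0817.

Emit:
play_rows --plan '[[[0.0167, -0.075, 0, 0, 0, 0, 0.08], [0.0333, -0.15, 0, 0, 0, 0, 0.08], [0.05, -0.225, 0, 0, 0, 0, 0.08], [0.0667, -0.3, 0, 0, 0, 0, 0.08], [0.0817, -0.3583, 0, 0, 0, 0, 0.08], [0.0817, -0.3817, 0, 0, 0, 0, 0.08], [0.0817, -0.3817, 0.05, 0, 0, 0, 0.08], [0.0817, -0.3817, 0.1, 0, 0, 0, 0.08], [0.0817, -0.3817, 0.1, 0, 0, 0, 0.08], [0.0817, -0.3817, 0.1, 0, 0, 0, 0.08]]]'

```text
t: 21.6
tcp_pos: [526.3, -54.9, 20.2]
orientation: [1.0, -0.0, -0.001, -0.0]
wrist_force: [0.5, -0.1, 0.2]
grip_width: 0.91
finger_force: 0.0
```

```bash
python3 -c "
from tips import *
s=tips(8)
q0=cloud(s).reshape(-1,3)
q=q0[(abs(q0[:,0]-530)<38)&(abs(q0[:,1]+55)<36)&(q0[:,2]>19)&(q0[:,2]<32)];print(q.min(0),q.max(0))
q=q0[(abs(q0[:,0]-500)<45)&(abs(q0[:,1]+259)<62)&(q0[:,2]>20)&(q0[:,2]<50)];print(len(q),q.min(0),q.max(0))
cv2.imwrite('pics/g8.png',cv2.resize(s['image'][60:240,140:340],None,fx=3,fy=3))"
```

```text
21.65 [527.2 -54.9  20.9] [ 0.4  0.4 -0.2] 0.9098479941544073 0.0
-1 low [14.2 14.3 14.4 24.  24. ] box [ 506.5 -106.3   14.2] [554.8 -70.9  28.6]
1 low [14.2 14.2 14.7 14.7 14.7] box [510.7 -38.6  14.2] [554.1  12.9  29.3]
[500.8 -84.6  19.1] [560.6 -25.2  30.3]
287 [ 465.6 -296.6   20. ] [ 543.6 -213.3   37.9]
```

View pics/g8.png

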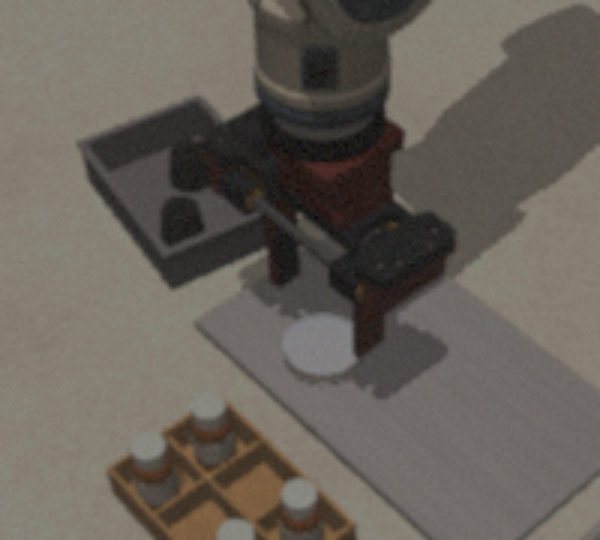

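Both stoppers stand in the bin at crop (190,165) and (182,220). The dish at (322,345) lies between the open fingers, ready to grip.

To row units: 0.044 m / 0.6 = 0.0733, 0.04 m / 0.6 = 0.0667.

Emit:
play_rows --plan '[[[0, 0, 0.0333, 0, 0, 0, 0.08], [0, 0, 0.0567, 0, 0, 0, 0.08], [0, 0, 0.0667, 0, 0, 0, 0.08], [0, 0, 0.0733, 0, 0, 0, 0.08], [0, 0, 0.0733, 0, 0, 0, 0.08], [0, 0, 0.0733, 0, 0, 0, 0.05], [0, 0, 0.0733, 0, 0, 0, 0.05], [0, 0, 0.0733, 0, 0, 0, 0.05], [0, 0, 0.0733, 0, 0, 0, 0.05], [0, 0, 0.0733, 0, 0, 0, 0.05]]]' --squeeze 12

```text
t: 22.65
tcp_pos: [527.1, -54.3, -23.6]
orientation: [1.0, 0.0, 0.0, 0.0]
wrist_force: [-0.6, -1.5, 4.4]
grip_width: 0.679
finger_force: 12.0
```

To row units: -0.316 m / 0.6 = -0.5267, -0.06 m / 0.6 = -0.1.

Emit:
play_rows --plan '[[[0, 0, -0.025, 0, 0, 0, 0.05], [0, 0, -0.075, 0, 0, 0, 0.05], [-0.0033, -0.0333, -0.1167, 0, 0, 0, 0.05], [-0.01, -0.1, -0.1167, 0, 0, 0, 0.05], [-0.0167, -0.1667, -0.1167, 0, 0, 0, 0.05], [-0.0233, -0.2333, -0.1167, 0, 0, 0, 0.05], [-0.03, -0.3, -0.1167, 0, 0, 0, 0.05], [-0.035, -0.3667, -0.1167, 0, 0, 0, 0.05], [-0.04, -0.4333, -0.1167, 0, 0, 0, 0.05], [-0.045, -0.5, -0.1167, 0, 0, 0, 0.05], [-0.045, -0.5267, -0.1167, 0, 0, 0, 0.05], [-0.045, -0.5267, -0.1167, 0, 0, 0, 0.05]]]'

```text
t: 23.85
tcp_pos: [499.6, 263.5, 46.7]
orientation: [1.0, 0.002, 0.001, -0.0]
wrist_force: [0.6, -0.2, -0.1]
grip_width: 0.679
finger_force: 12.0
```

```bash
python3 -c "
from tips import *
s=tips(8)
q0=cloud(s).reshape(-1,3)
q=q0[(abs(q0[:,0]-503)<40)&(abs(q0[:,1]-261)<40)&(q0[:,2]>60)&(q0[:,2]<100)];print(len(q),q.min(0),q.max(0))
cv2.imwrite('pics/g9.png',cv2.resize(s['image'][140:320,280:480],None,fx=3,fy=3))"
```

```text
23.9 [499.3 262.   46.4] [ 0.2 -0.5 -0.5] 0.6804357637412114 11.9999760389328
-1 low [84.8 85.6 86.  86.6 87.5] box [479.9 223.4  84.8] [526.8 245.7 124.5]
1 low [85.9 86.  86.1 86.2 86.3] box [478.3 278.   85.9] [527.1 302.9 125.8]
942 [472.6 225.4  84.4] [533.8 300.8 100. ]
```

View pics/g9.png

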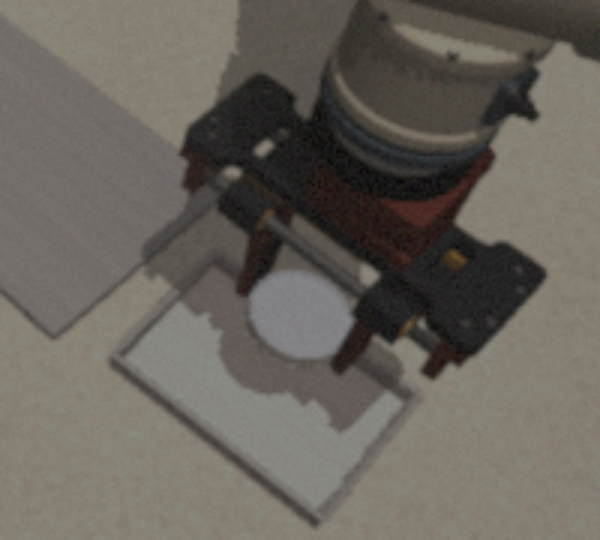

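The dish is held level at crop (302,315) above the tray. I'll lower it onto the tray floor.

Emit:
play_rows --plan '[[[0, 0, 0.0417, 0, 0, 0, 0.05], [0, 0, 0.075, 0, 0, 0, 0.05], [0, 0, 0.1, 0, 0, 0, 0.05], [0, 0, 0.1133, 0, 0, 0, 0.05], [0, 0, 0.1217, 0, 0, 0, 0.05], [0, 0, 0.125, 0, 0, 0, 0.05], [0, 0, 0.1267, 0, 0, 0, 0.05], [0, 0, 0.1275, 0, 0, 0, 0.05], [0, 0, 0.1275, 0, 0, 0, 0.05]]]'

```text
t: 24.8
tcp_pos: [499.8, 261.9, -30.1]
orientation: [1.0, 0.0, 0.0, -0.0]
wrist_force: [-0.9, -0.1, -0.4]
grip_width: 0.677
finger_force: 12.0
```

```bash
python3 -c "
from tips import *
s=tips(8)
q0=cloud(s).reshape(-1,3)
q=q0[(abs(q0[:,0]-503)<25)&(abs(q0[:,1]-261)<20)&(q0[:,2]<40)];print(len(q),np.median(q,0))"
```

```text
24.85 [499.7 261.9 -30.1] [-0.1  0.9 -0.9] 0.6778381410452262 11.999960839748383
-1 low [14.7 14.8 14.9 15.1 15.2] box [479.8 221.9  14.7] [527.5 245.9  54.3]
1 low [14.5 14.7 14.7 14.7 14.9] box [479.3 277.9  14.5] [527.  302.   53.7]
511 [504.9 261.5  19.8]
```

Emit:
play_rows --plan '[[[0, 0, 0.0008, 0, 0, 0, 0.05], [0, 0, 0.0008, 0, 0, 0, 0.075], [0, 0, 0.0008, 0, 0, 0, 0.075], [0, 0, 0.0008, 0, 0, 0, 0.075], [0, 0, 0.0008, 0, 0, 0, 0.075], [0, 0, -0.05, 0, 0, 0, 0.075], [0, 0, -0.1167, 0, 0, 0, 0.075], [0, 0, -0.1833, 0, 0, 0, 0.075], [-0.0667, 0, -0.25, 0, 0, 0, 0.075], [-0.1333, 0, -0.3, 0, 0, 0, 0.075], [-0.1333, 0, -0.3, 0, 0, 0, 0.075], [-0.1333, 0, -0.3, 0, 0, 0, 0.075]]]'

```text
t: 26.05
tcp_pos: [419.5, 262.0, 150.5]
orientation: [1.0, 0.001, 0.001, -0.001]
wrist_force: [0.8, -0.1, -0.2]
grip_width: 0.857
finger_force: 0.0
```

```bash
python3 -c "
from tips import *
s=tips(8)
q0=cloud(s).reshape(-1,3)
q=q0[(abs(q0[:,0]-503)<45)&(abs(q0[:,1]-261)<45)&(q0[:,2]>12)&(q0[:,2]<40)];print(len(q),np.median(q,0),q.min(0),q.max(0))
for x,y in((644,-41),(644,54),(692,54),(692,-41)):
    k=q0[(abs(q0[:,0]-x)<18)&(abs(q0[:,1]-y)<18)&(q0[:,2]>50)];print(x,y,len(k),k.mean(0))
A=np.c_[q[:,:2],np.ones(len(q))];f=np.linalg.lstsq(A,q[:,2],rcond=None)[0];print('slope',f*100)
cv2.imwrite('pics/g10.png',s['image'])"
```

```text
26.1 [420.  261.9 149.6] [ 0.8 -0.2 -0.1] 0.8563711170710799 0.0
-1 low [188.8 189.8 189.8 190.2 190.4] box [410.8 214.1 188.8] [433.9 225.2 228.7]
1 low [188.6 190.1 190.9 191.  191.3] box [409.5 299.4 188.6] [434.1 310.2 228.6]
751 [505.1 263.   19.3] [472.6 232.1  12. ] [533.8 291.6  22.3]
644 -41 141 [646.6 -37.8  62.1]
644 54 157 [646.4  55.6  62.3]
692 54 160 [695.4  52.9  62.5]
692 -41 150 [695.5 -37.6  62.2]
slope [  -2.2   -0.6 3207.9]
```

View pics/g10.png

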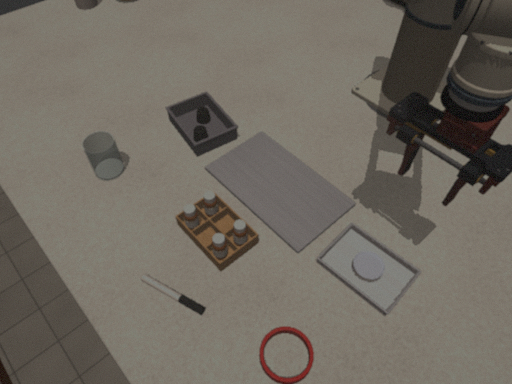

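The plate is empty. The four vials stand in the carton around (217,225), the stoppers are in the bin at (203,115) and (200,132), and the dish lies flat in the tray at (369,266). The arm is clear, so I'll hand the job in.

```bash
python3 -c "
from cell import env
print(env.close_job())"
```

```text
the job is handed in; nothing more can be done
None
```

The plate is cleared and the job handed in at about 26 s: both vials are upright in the carton, both stoppers in the grey bin and the dish flat in the tray, by my last camera check; the hand-in gave no verdict.

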